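# Fetch the heating block from the back of the storage bar

## Task

Put the brass-coloured block, which hangs innermost on the horizontal bar, in the middle of the white-topped hotplate, standing upright. To get at it, first slide the black stop collar off the bar and stand it in the middle of the black mat, then stand the red and the blue block upright in the middle of the mats of their own colour; once the brass-coloured block is on the hotplate, thread the red and the blue block back on the bar, each at the very place along the bar where it hung at the start, and last the collar at its old place. Do not knock the glass beaker about.

Things in the scene. Friction and masses are not known exactly. Their poses are not given: they have to be found in the camera images.
- bar_tip (a point): centre of the free end of the fixed level steel bar, 12 mm thick, axis 110 mm above the bench. Own +y runs along the bar to its post 235 mm away (130 mm high), -y into the open. From the free end hang, 50 mm apart: the collar (at 25 mm), red and blue blocks in either order, the brass-coloured block (at 175 mm); block centres 9 mm, the collar's 7 mm below the bar's axis.
- collar_center (a point): black square stop collar, 40 mm wide, 46 mm high, 22 mm thick, about 60 g, with a 26 mm round hole through its thickness and a small steel screw head standing 9 mm proud of its top. It hangs outermost on the bar, loose. The point is its centre and the hole's centre; own y = the hole's axis (along the bar at the start), own x = across the 40 mm width, z up.
- red_block_center (a point): red bored metal block, 46 mm wide, 48 mm high, 26 mm thick, 110 g or so, with a 30 mm round hole right through its thickness. At the start it hangs on the bar. The point is the block's centre, which is also the centre of the hole; own y = the hole's axis (along the bar at the start), own x = across the 46 mm width, z up. 
- blue_block_center (a point): blue bored metal block, 46 mm wide, 48 mm high, 26 mm thick, 110 g or so, with a 30 mm round hole right through its thickness. At the start it hangs on the bar. The point is the block's centre, which is also the centre of the hole; own y = the hole's axis (along the bar at the start), own x = across the 46 mm width, z up. 
- brass_block_center (a point): brass-coloured bored metal block, 46 mm wide, 48 mm high, 26 mm thick, 250 g or so, with a 30 mm round hole right through its thickness. At the start it hangs on the bar. The point is the block's centre, which is also the centre of the hole; own y = the hole's axis (along the bar at the start), own x = across the 46 mm width, z up. 
- red_mat: flat red mat, 70 x 70 mm and 2 mm thick, fixed to the bench, parking place for the red block; origin at the centre of its underside, z up. 
- blue_mat: flat blue mat, 70 x 70 mm and 2 mm thick, fixed to the bench, parking place for the blue block; origin at the centre of its underside, z up. 
- black_mat: flat black mat, 70 x 70 mm and 2 mm thick, fixed to the bench, parking place for the collar; origin at the centre of its underside, z up. 
- white_hotplate_top (a point): centre of the round white top (104 mm across, 60 mm above the bench) of a fixed grey hotplate, 130 x 120 mm; z up. A like hotplate with a dark top, on which the beaker stands, is not used.
- beaker_center (a point): small glass beaker, 65 mm high, 56 mm across, standing on the dark-topped hotplate, its rim 125 mm above the bench; leave it where it is. The point is its centre.
Things that resemble listed ones, but are neither listed nor needed, are in the scene too. Of the things shaped like the part that bears red_block_center, the red one is meant.

How it is judged (in metres and radians):
On the way, in this order (a step that is already met when the one before it is completed fails the run):
1. the collar stands on the black mat (horizontal distance between collar_center and black_mat below 0.02 m and height (world z) of collar_center below 0.031 m and angle between collar_center's own z axis and vertical below 0.2 rad), for 0.2 s.
2. the red and the blue block stand on the mats of their own colour (horizontal distance between red_block_center and red_mat below 0.02 m and height (world z) of each of red_block_center, blue_block_center below 0.032 m and angle between each of red_block_center, blue_block_center's own z axis and vertical below 0.2 rad and horizontal distance between blue_block_center and blue_mat below 0.02 m), for 0.2 s.
3. the brass-coloured block stands on the white hotplate while the red and the blue block and the collar are parked (all of step 1 and all of step 2 and horizontal distance between brass_block_center and white_hotplate_top below 0.022 m and z of brass_block_center in the frame of white_hotplate_top between 0.018 and 0.03 m and angle between brass_block_center's own z axis and vertical below 0.2 rad), for 0.2 s.
4. the red and the blue block hang at their old places on the bar again, the collar still on its mat (all of step 1 and distance of each of red_block_center, blue_block_center from where it was at the start of the episode below 0.022 m), for 0.2 s.
At the end, for the whole second after the job is handed in: The brass-coloured block stands upright on the white hotplate, within 22 mm of its middle; the red block, the blue block and the collar hang on the bar, each within 22 mm of where it was at the start; all released and at rest (horizontal distance between brass_block_center and white_hotplate_top below 0.022 m and z of brass_block_center in the frame of white_hotplate_top between 0.018 and 0.03 m and angle between brass_block_center's own z axis and vertical below 0.2 rad and distance of each of red_block_center, blue_block_center, collar_center from where it was at the start of the episode below 0.022 m and linear speed of each of brass_block, red_block, blue_block, collar below 0.03 m/s); the robot touches nothing.
It fails at once if the glass beaker is moved by more than 20 mm or tipped (distance of beaker_center from where it was at the start of the episode above 0.02 m or angle between beaker_center's own z axis and vertical above 0.35 rad).
It also fails if it takes over 147 s, if anything falls off the work surface, if the arm or the gripper's body presses on something with over 40 N, if the wrist force passes 120 N, or if a joint passes its speed limit or range.

## Robot

A 6-joint arm with a two-finger parallel gripper is mounted at the origin on the work surface. World frame = base frame: x ahead of the robot, y to its left, z up, the work surface at z = 0. Lengths are in m, angles in degrees, forces in N, time in s.
With the tool pointing down it reaches from about 0.225 to 0.725 m from the base axis. Payload 3.1 kg.
Tool frame: the origin (TCP) lies at the very end of the fingers, on their centre line; the grasp point (between the pads) lies 19 mm behind it; x points along the fingers, z is the direction in which the jaws open and shut, and the axes are right-handed (so a half turn about x gives the same grasp; the last joint's range is limited). The gripper opens to 85 mm and grips with 20 to 120 N. Pads are 22 mm wide; open, the fingers measure 114 mm over their backs; the gripper's body (76 mm by 85 mm) begins 54 mm behind the grasp point. The pads swing forward as they close: fully open they stand 13 mm farther back than shut.
Start: joints at [-80.317, 2.75, 5.684, 92.934, 0, 82.678], TCP at [0.154, -0.502, 0.231] pointing down, gripper open.
Joint ranges: [-166.93, 166.93], [-56.73, 111.36], [-69.38, 81.34], [-121.58, 131.49], [-85.45, 84.26], [-180, 180]. Speed limits (degrees/s): [159.86, 159.86, 180, 180, 180, 180].

## Interface

Orientations are given as [roll, pitch, yaw] about the fixed x, y, z axes, in that order (R = Rz(yaw) Ry(pitch) Rx(roll)).
In Python, from bench import bot, status, camera, get_calibration, regions_of, mark_of gives the robot as it stands. Calls block until the motion is done:
- bot.move_pose(position, orientation): joint-space move of the TCP to a pose.
- bot.servo_line(position, rot=None, max_speed=0.15, threshold=None): straight line of the TCP; rot=None keeps the orientation; max_speed is the mean speed in m/s. With threshold (N) it stops when the force on the tool has changed by that much, and returns True; else False.
- bot.movej(angles): joint-space move.
- bot.gripper_to(opening): finger opening in m; the grip force is fixed at half the most; returns when the fingers have stopped.
- bot.pause(seconds).
- bot.ik(position, orientation): joint angles nearest the present ones, or None.
- status.get_state(): the state.
- camera(name): name is "scene" or "top"; returns the picture (384x512x3 uint8, red, green, blue); there is no depth.
- get_calibration(name): a dict with "camera_matrix" (3x3 intrinsics, pixels), "eye" and "attitude" of the camera in the world. Camera axes: x right, y up, looking along -z (the intrinsics and any distortion apply to the point x, -y, -z); pixel columns grow to the right and rows downward; lengths in m; the calibration is good to about 2 mm. A picture is of the moment at which its call begins. get_calibration takes no time and is no camera call.
A pose or a line that the arm cannot do raises bot.PlanningError and nothing moves.
- bot.job_done(): hands the job in, once; it reports no verdict.
Trained networks look in the newest picture that a camera, given by its name, has taken for a name from the list of things; names that differ only in an ending like _2 or _b are one class to them, and where a whole thing is asked for, a point or a joint stands for the part that bears it (a point fixed in the world has none). Each returns a list of dicts, best first, with "p" (0 to 1); they miss things now and then, are a little off and sometimes report something else, mostly with a low value. They report only what shows in the picture. A call takes as long as a camera call. They do not tell look-alikes from the thing itself.
- regions_of(thing, camera): "pixels" (384x512 bool, what is visible of it) and "extent" ([left, top, width, height] in pixels, round what is visible of it).
- mark_of(thing, camera): "location" ([row, column] in pixels: a listed point, or the origin of a listed thing).
The state is a dict: "t": time; "joints": joint angles; "qvel": joint speeds; "joint_torque": joint torques, N m; "eef_pos": TCP position; "orientation": TCP orientation; "contact_force": force on the tool from outside, world axes, zero at the start; "ft_torque": the same for the moment, N m; "opening": finger opening in m.
Only numpy, scipy, OpenCV 4.12 (cv2) and the standard library are available. Lean on these libraries where they do the work, as an engineer would, in place of code of your own. Each camera call takes 0.05 s, during which the arm holds its last target.

## Working session

There is one attempt and no reset: what is moved stays moved. The work goes in short steps, each a Python script; the robot and the scene stay as the last script left them, time stands still between calls to the robot, and variables do not carry over. Pictures are saved under pics/ and viewed, and the job is handed in when it is done.

```bash
ls; mkdir -p pics; python3 - <<'E'
from bench import bot,status,camera,get_calibration
import cv2
for n in("scene","top"):
    im=camera(n); cv2.imwrite(f"pics/{n}0.png",cv2.resize(im[:,:,::-1],(800,600),interpolation=cv2.INTER_CUBIC))
    print(get_calibration(n))
print(status.get_state())
E
```

```text
pics
{'camera_matrix': array([[358.39398484,   0.        , 251.94291861],
       [  0.        , 358.39398484, 192.23405954],
       [  0.        ,   0.        ,   1.        ]]), 'eye': array([1.29993649, 0.11518341, 0.62853718]), 'attitude': array([ 53.79754435,   0.46818523, 100.85172166])}
{'camera_matrix': array([[364.0782191 ,   0.        , 258.59494329],
       [  0.        , 364.0782191 , 191.84584628],
       [  0.        ,   0.        ,   1.        ]]), 'eye': array([ 0.50023541, -0.05217993,  1.07731403]), 'attitude': array([  6.28166349,   1.23336136, -90.41002704])}
{'t': 0.1, 'joints': array([-8.03174758e+01,  2.79028467e+00,  5.59820290e+00,  9.29347295e+01,
       -8.87977992e-05,  8.26789787e+01]), 'qvel': array([ 0.00223165, -0.181698  ,  0.24281644, -0.03157648, -0.02103943,
       -0.03802332]), 'joint_torque': array([ 3.37529680e-03, -3.39851117e+01,  3.20935643e+01,  1.58654602e-02,
       -1.04140161e-04,  4.54420821e-07]), 'eef_pos': array([ 0.15342814, -0.50147843,  0.23019851]), 'orientation': array([172.71909921,  89.87318871,  99.72264476]), 'contact_force': array([ 0.72038597,  0.82835195, -0.24789832]), 'ft_torque': array([-0.0065533 , -0.00315781,  0.00610982]), 'opening': 0.08533100119285235}
```

View pics/scene0.png

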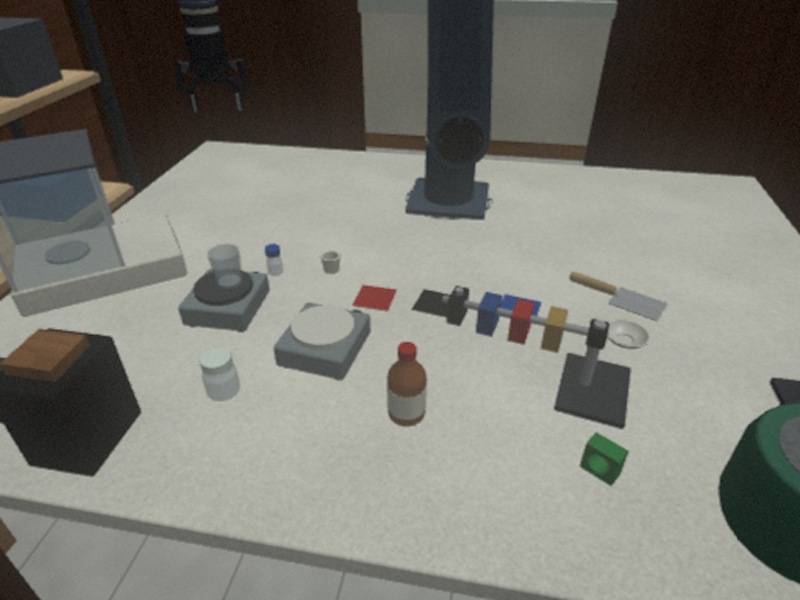

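View pics/top0.png

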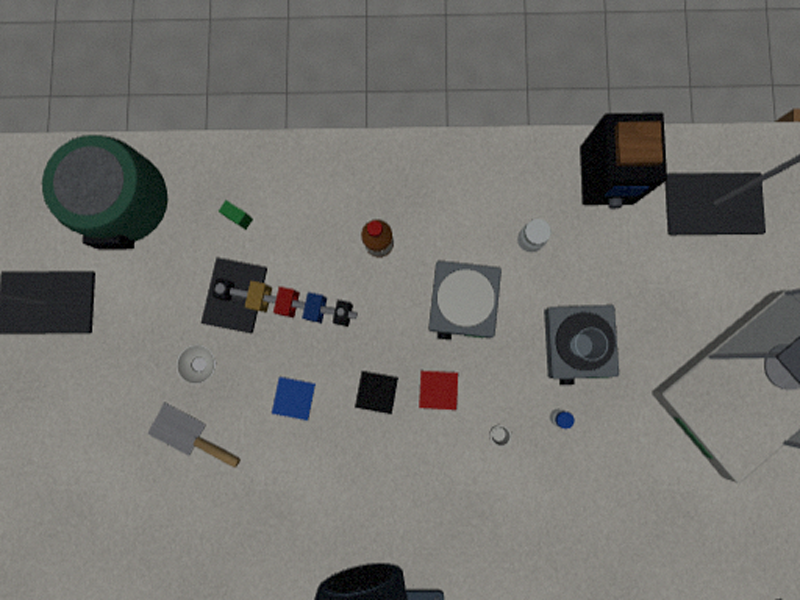

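```bash
cat > h.py <<'E'
from bench import bot,status,camera,get_calibration,regions_of,mark_of
import numpy as np,cv2
from scipy.spatial.transform import Rotation as R
cal={n:get_calibration(n) for n in("scene","top")}
def ray(n,r,c):
    K=cal[n]["camera_matrix"]; d=np.array([(c-K[0,2])/K[0,0],-(r-K[1,2])/K[1,1],-1])
    d=R.from_euler('xyz',cal[n]["attitude"],degrees=True).apply(d)
    return np.array(cal[n]["eye"]),d/np.linalg.norm(d)
def proj(n,p):
    K=cal[n]["camera_matrix"]; v=R.from_euler('xyz',cal[n]["attitude"],degrees=True).inv().apply(np.array(p)-cal[n]["eye"])
    return np.array([K[1,2]-K[1,1]*v[1]/-v[2], K[0,2]+K[0,0]*v[0]/-v[2]])
def atz(n,rc,z):
    o,d=ray(n,*rc); return o+d*(z-o[2])/d[2]
def tri(a,b):
    A=np.zeros((3,3));B=np.zeros(3);L=[]
    for n,rc in(("scene",a),("top",b)):
        o,d=ray(n,*rc); P=np.eye(3)-np.outer(d,d);A+=P;B+=P@o;L.append((o,P))
    x=np.linalg.solve(A,B); return x,[np.linalg.norm(P@(x-o)) for o,P in L]
def snap(n,f,crop=None,s=None):
    im=camera(n)[:,:,::-1]
    if crop: im=im[crop[0]:crop[1],crop[2]:crop[3]]
    k=min(800/im.shape[1],600/im.shape[0]); cv2.imwrite("pics/"+f,cv2.resize(im,None,fx=k,fy=k,interpolation=cv2.INTER_CUBIC))
E
python3 - <<'E'
from h import *
np.set_printoptions(precision=4,suppress=True)
camera("scene");camera("top")
Z=dict(bar_tip=.11,collar_center=.103,red_block_center=.101,blue_block_center=.101,brass_block_center=.101,red_mat=0.0,blue_mat=0,black_mat=0,white_hotplate_top=.06,beaker_center=.0925)
for k,z in Z.items():
    m={n:mark_of(k,n) for n in cal}
    for n in cal:
        for q in m[n][:3]: print(k,n,round(q['p'],2),np.round(q['location'],1),atz(n,q['location'],z))
    if m['scene'] and m['top']: print('   tri',*tri(m['scene'][0]['location'],m['top'][0]['location']))
print(status.get_state()['t'])
snap("top","bar1.png",(150,280,120,290)); snap("scene","bar1s.png",(170,280,250,420))
E
```

```text
bar_tip scene 0.85 [189.7 280.3] [0.5821 0.0446 0.11  ]
bar_tip top 0.63 [205.5 227.1] [0.571  0.0522 0.11  ]
   tri [0.5722 0.0483 0.1038] [np.float64(0.004624196071121554), np.float64(0.004624196071121565)]
collar_center scene 0.67 [192.6 291.7] [0.5796 0.0729 0.103 ]
collar_center top 0.47 [196.5 219.2] [0.596  0.0743 0.103 ]
   tri [0.5949 0.0734 0.114 ] [np.float64(0.00047678617543311366), np.float64(0.00047678617543308775)]
red_block_center scene 0.78 [203.3 333.3] [0.6024 0.1746 0.101 ]
red_block_center scene 0.55 [294.8 384.3] [0.8554 0.2662 0.101 ]
red_block_center top 0.78 [134.5 154.1] [0.7701 0.2558 0.101 ]
red_block_center top 0.53 [197.9 185.7] [0.5933 0.1654 0.101 ]
   tri [0.7398 0.1899 0.2153] [np.float64(0.02862769171904205), np.float64(0.028627691719042007)]
blue_block_center scene 0.85 [200.2 311.7] [0.5993 0.1233 0.101 ]
blue_block_center top 0.68 [198.6 200.5] [0.591  0.1252 0.101 ]
   tri [0.5917 0.1248 0.0956] [np.float64(0.0013993114577920394), np.float64(0.001399311457792056)]
brass_block_center scene 0.7 [212.5 348.8] [0.631  0.2099 0.101 ]
brass_block_cent
[... 743 characters left out ...]
 0.    ]
black_mat top 0.7 [250.6 278.8] [ 0.4457 -0.0877  0.    ]
black_mat top 0.16 [191.5 161.6] [0.6228 0.2607 0.    ]
   tri [ 0.4399  0.0264 -0.0092] [np.float64(0.0012954267345812642), np.float64(0.0012954267345812564)]
white_hotplate_top scene 0.79 [206.7 203.3] [ 0.6213 -0.1459  0.06  ]
white_hotplate_top top 0.63 [190.5 296.7] [ 0.6152 -0.1381  0.06  ]
   tri [ 0.6169 -0.1428  0.0568] [np.float64(0.004598163254530887), np.float64(0.0045981632545309)]
beaker_center scene 0.61 [169.4 145.1] [ 0.5285 -0.3403  0.0925]
beaker_center top 0.55 [221.2 373.8] [ 0.5267 -0.34    0.0925]
   tri [ 0.5269 -0.3407  0.0914] [np.float64(0.0004467719969644593), np.float64(0.0004467719969643359)]
1.2
```

```bash
ls pics
```

```text
bar1.png
bar1s.png
scene0.png
top0.png
```

View pics/bar1.png

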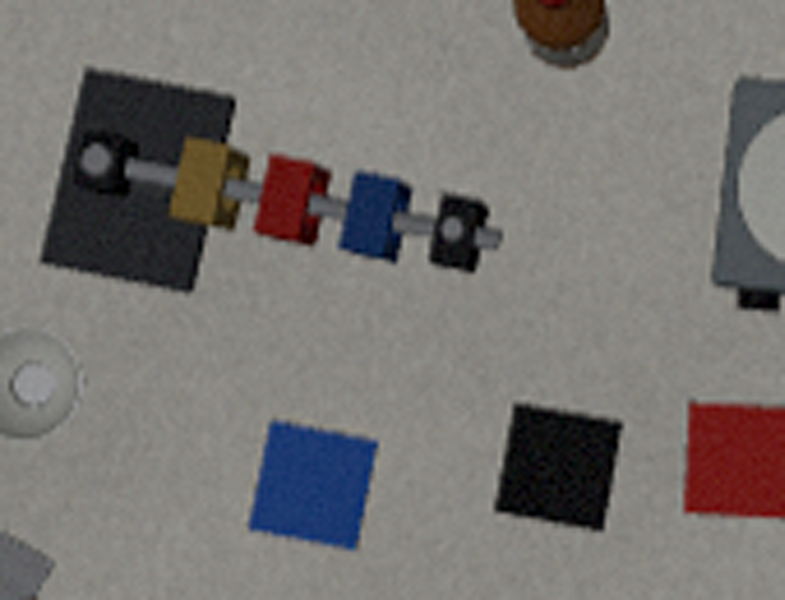

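View pics/bar1s.png

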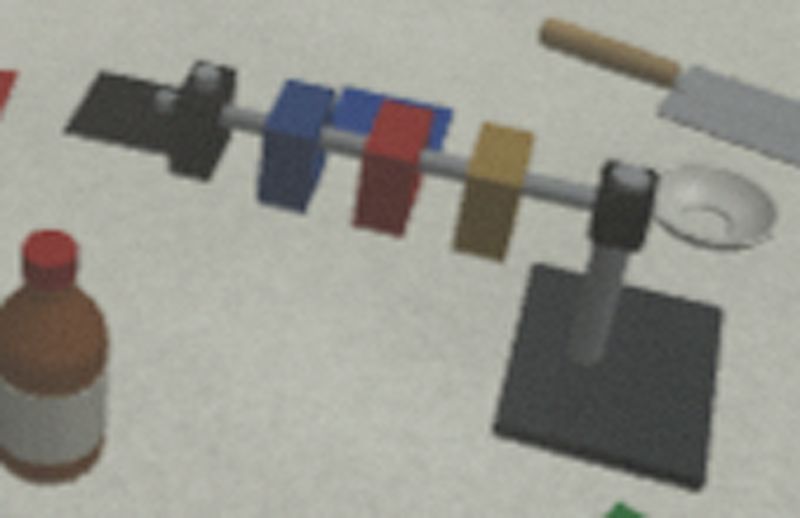

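```bash
cat > fit.py <<'E'
from h import *
from scipy.optimize import minimize
def mask_box(n,c,yaw,size,S=4):
    hx,hy,hz=np.array(size)/2; Rz=R.from_euler('z',yaw)
    P=np.array([proj(n,np.array(c)+Rz.apply([a*hx,b*hy,d*hz])) for a in(-1,1) for b in(-1,1) for d in(-1,1)])
    h=cv2.convexHull(((P[:,::-1]+.5)*S-.5).astype(np.float32)).astype(np.float32)
    m=np.zeros((384*S,512*S),np.uint8); cv2.fillConvexPoly(m,np.round(h*16).astype(np.int32),1,shift=4)
    return cv2.resize(m.astype(np.float32),(512,384),interpolation=cv2.INTER_AREA)
E
python3 - <<'E'
from fit import *
np.set_printoptions(precision=4,suppress=True)
camera("scene");camera("top")
M={}
for k in("red","blue","brass"):
    for n in cal:
        for q in regions_of(k+"_block_center",n)[:3]:
            e=np.array(q['extent']).astype(int); print(k,n,round(q['p'],2),e,q['pixels'].sum())
            c=[q['pixels'].nonzero()[0].mean(),q['pixels'].nonzero()[1].mean()]
            w=atz(n,c,.101)
            if abs(w[0]-.6)<.05 and 0.05<w[1]<.27: M.setdefault((k,n),q['pixels'].astype(np.float32)); print(w)
L=dict(blue=.075,red=.125,brass=.175)
import pickle; pickle.dump(M,open("M.pkl","wb"))
for ns in(("top",),("scene",),("top","scene")):
    def f(p):
        x,y,yaw=p; s=0
        d=np.array([-np.sin(yaw),np.cos(yaw)])
        for (k,n),m in M.items():
            if n in ns:
                c=np.r_[np.array([x,y])+d*L[k],.101]
                s+=np.abs(mask_box(n,c,yaw,(.046,.026,.048))-m).sum()/m.sum()
        return s/len(M)
    x0=np.array([.571,.05,-np.radians(12)])
    r=minimize(f,x0,method='Nelder-Mead',options=dict(initial_simplex=x0+np.vstack([np.zeros(3),np.diag([.006,.006,.06])]),xatol=1e-4,fatol=1e-4))
    print(ns,r.x[:2],np.degrees(r.x[2]),r.fun)
E
```

```text
red scene 0.62 [368 275  29  35] 662
red scene 0.6 [327 192  16  29] 321
[0.6121 0.1723 0.101 ]
red top 0.73 [142 126  18  18] 182
red top 0.67 [176 185  13  17] 223
[0.6082 0.1733 0.101 ]
red top 0.45 [227 238  24  29] 555
blue scene 0.68 [304 187  17  29] 321
[0.6016 0.1237 0.101 ]
blue top 0.52 [193 188  15  17] 191
[0.5956 0.1255 0.101 ]
brass scene 0.69 [342 196  20  27] 320
[0.6214 0.2217 0.101 ]
('top',) [0.5764 0.0515] -14.2685460274137 0.08200673013925552
('scene',) [0.5893 0.0498] -9.963275958084383 0.0735914334654808
('top', 'scene') [0.5832 0.0507] -11.311482766013858 0.1828482747077942
```

```bash
python3 - <<'E'
from h import *
np.set_printoptions(precision=4,suppress=True)
T=lambda c,r:(150+(r+.5)/4.615-.5,120+(c+.5)/4.615-.5)
S=lambda c,r:(170+(r+.5)/4.706-.5,250+(c+.5)/4.706-.5)
pts=[('brass top',T(201,182),.125),('red',T(285,199),.125),('blue',T(370.5,216),.125),('collar screw',T(453,229),.135),('tip up',T(501,238),.11),('post',T(97,160),.13)]
for a,b,z in pts: print(a,atz('top',b,z))
pts=[('blue',S(303,98),.125),('red',S(403,116),.125),('brass',S(507,143),.125),('collar screw',S(207,75),.135),('tip',S(165,101),.11),('post',S(632,178),.13)]
for a,b,z in pts: print(a,atz('scene',b,z))
# sun of blocks
E
```

```text
brass top [0.6151 0.2204 0.125 ]
red [0.6048 0.1718 0.125 ]
blue [0.5946 0.1225 0.125 ]
collar screw [0.5858 0.0739 0.135 ]
tip up [0.5826 0.0493 0.11  ]
post [0.6278 0.2792 0.13  ]
blue [0.5916 0.1262 0.125 ]
red [0.5982 0.1761 0.125 ]
brass [0.6117 0.2261 0.125 ]
collar screw [0.5942 0.0771 0.135 ]
tip [0.5859 0.0559 0.11  ]
post [0.6359 0.2814 0.13  ]
```

```bash
cat >> h.py <<'E'
np.set_printoptions(precision=4,suppress=True)
YAW=np.radians(-11.4); D=np.array([-np.sin(YAW),np.cos(YAW)]); TIP=np.array([.581,.051]); G=.004-.019
MAT=dict(black=(.443,.0265),blue=(.4325,.184),red=(.4555,-.0905),hot=(.617,-.142))
def ori(sg=1,yaw=YAW):
    z=sg*np.array([np.cos(yaw),np.sin(yaw),0]); x=np.array([0,0,-1.]); y=np.cross(z,x)
    return R.from_matrix(np.c_[x,y,z]).as_euler('xyz',degrees=True)
SG=1
def P(xy,zc): return [xy[0],xy[1],zc+G]
def bar(s): return TIP+D*s
def go(xy,zc,v=.25,th=None):
    r=bot.servo_line(P(xy,zc),max_speed=v,threshold=th); return r
def st(l=''):
    s=status.get_state(); print(l,round(s['t'],2),s['eef_pos'],'F',s['contact_force'],'open',round(s['opening'],4))
E
python3 - <<'E'
from h import *
for sg in(1,-1):
    for s in(.175,.025,-.04): print(sg,s,ori(sg),bot.ik(P(bar(s),.103),ori(sg)),bot.ik(P(bar(s),.2),ori(sg)) is not None)
    for m in MAT.values(): print(bot.ik(P(m,.03),ori(sg)),bot.ik(P(m,.2),ori(sg)) is not None)
print(atz('top',(161,243),0))
E
```

```text
1 0.175 [11.4 90.   0. ] [ 14.0099  22.8743  12.9179  80.0436   0.     115.4099] True
1 0.025 [11.4 90.   0. ] [  0.8408  13.3674   1.1117  77.7443   0.     102.2408] True
1 -0.04 [11.4 90.   0. ] [-5.5238 10.7941 -1.8824 77.3235  0.     95.8762] True
[ -5.2469  -5.5242 -27.3781  68.1461   0.      96.1531] True
[ 14.8635  -1.518  -23.5726  67.9453   0.     116.2635] True
[-19.52    -2.365  -24.3962  67.9688   0.      81.88  ] True
[-19.0262  21.9392   3.2238  71.2847   0.      82.3738] True
-1 0.175 [-168.6   90.     0. ] [ 14.0099  22.8743  12.9179  80.0436   0.     -64.5901] True
-1 0.025 [-168.6   90.     0. ] [  0.8408  13.3674   1.1117  77.7443   0.     -77.7592] True
-1 -0.04 [-168.6   90.     0. ] [ -5.5238  10.7941  -1.8824  77.3235   0.     -84.1238] True
[ -5.2469  -5.5242 -27.3781  68.1461   0.     -83.8469] True
[ 14.8635  -1.518  -23.5726  67.9453   0.     -63.7365] True
[-19.52    -2.365  -24.3962  67.9688   0.     -98.12  ] True
[-19.0262  21.9392   3.2238  71.2847   0.     -97.6262] True
[0.7128 0.0164 0.    ]<sys>:0: UserWarning: Gimbal lock detected. Setting third angle to zero since it is not possible to uniquely determine all angles.
```

```bash
python3 - <<'E' 2>/dev/null
from h import *
bot.move_pose(P(bar(.025),.25),ori()); st('above')
go(bar(.025),.125,.2); go(bar(.025),.103,.08,6); st('at')
snap("top","g1.png",(150,280,120,290)); snap("scene","g1s.png",(150,280,230,400))
E
```

```text
above 4.26 [0.586  0.0745 0.235 ] F [-0.5028 -0.2643  0.2921] open 0.0855
at 5.46 [0.5853 0.0755 0.0872] F [ 0.0209 -0.544   0.471 ] open 0.0855
```

View pics/g1.png

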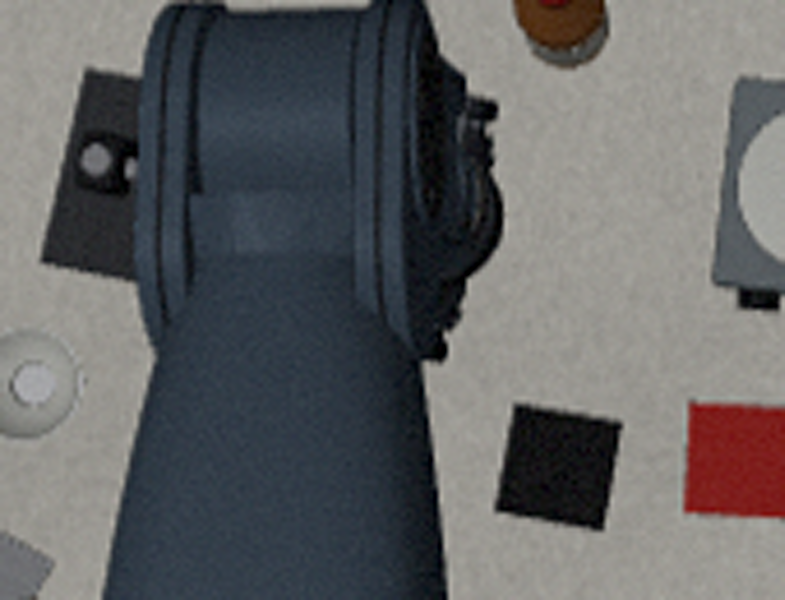

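View pics/g1s.png

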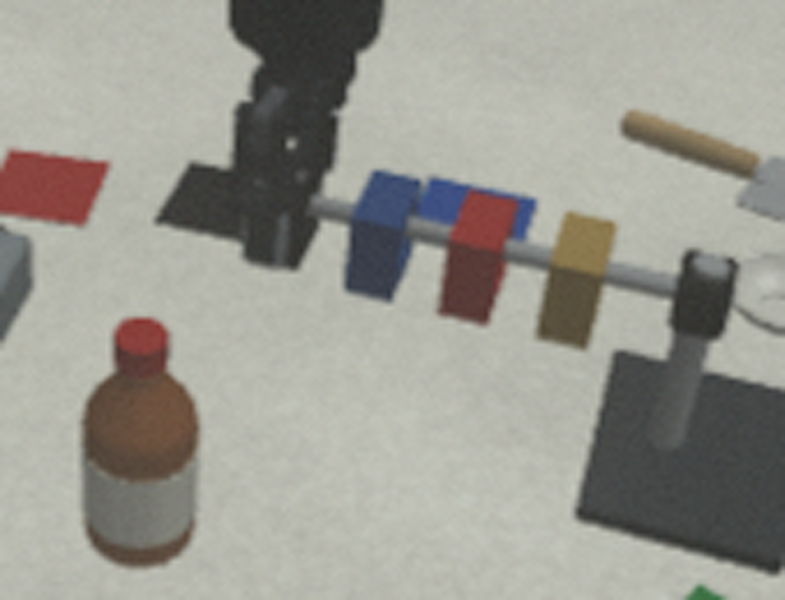

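Scene view: the finger is in front of the collar (crop about 280,225), clear of the blue block. Closing, then lifting so the hole is centred on the bar.

```bash
python3 - <<'E' 2>/dev/null
from h import *
bot.gripper_to(.03); st('grip')
go(bar(.025),.110,.04,12); st('lift')
snap("scene","g2s.png",(150,280,230,400))
E
```

```text
grip 6.04 [0.5862 0.0755 0.0885] F [-0.1987 -0.9353  1.7746] open 0.0391
lift 6.37 [0.5862 0.0755 0.0953] F [ 0.5352 -0.6386 -0.8761] open 0.0395
```

View pics/g2s.png

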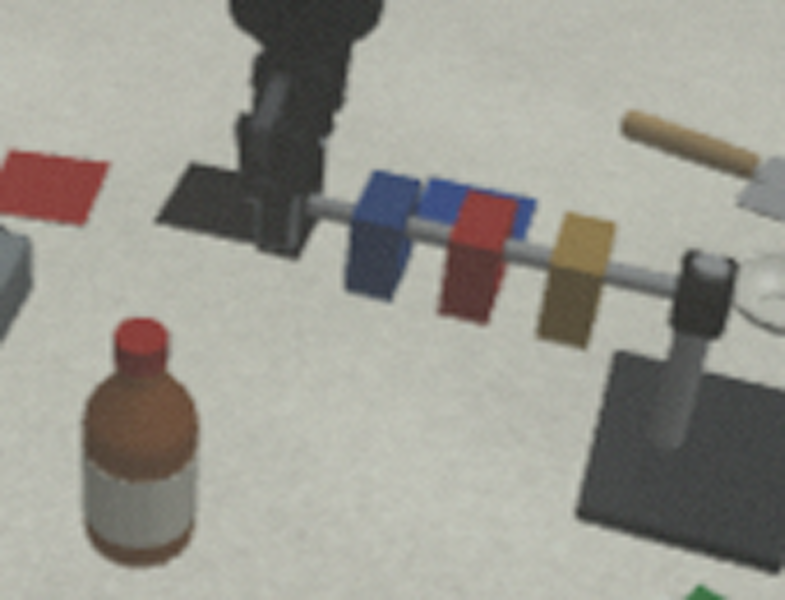

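```bash
cat >> h.py <<'E'
def place(xy,zc,v=.25):
    h=max(zc+.09,.13)
    s=status.get_state()['eef_pos']; go(s[:2],h,v)
    go(xy,h,v); go(xy,zc+.012,v)
    r=go(xy,zc-.0015,.03,5); st('down %s'%r)
    bot.gripper_to(.085); go(xy,h+.01,v)
E
python3 - <<'E' 2>/dev/null
from h import *
r=go(bar(-.04),.110,.12,12); st('out %s'%r)
if not r:
    place(MAT['black'],.025); st('placed')
    go([.44,-.1],.2,.3)
    snap("top","p1.png",(150,280,120,290)); snap("scene","p1s.png",(150,280,230,400))
E
```

```text
out False 7.11 [0.5731 0.0119 0.095 ] F [ 0.3421 -0.9087 -0.3816] open 0.0395
down True 9.01 [0.4443 0.0264 0.0105] F [ 0.985  -0.3296  3.6598] open 0.0393
placed 10.14 [0.4431 0.0265 0.1251] F [0.3428 0.4256 0.4734] open 0.0848
```

View pics/p1.png

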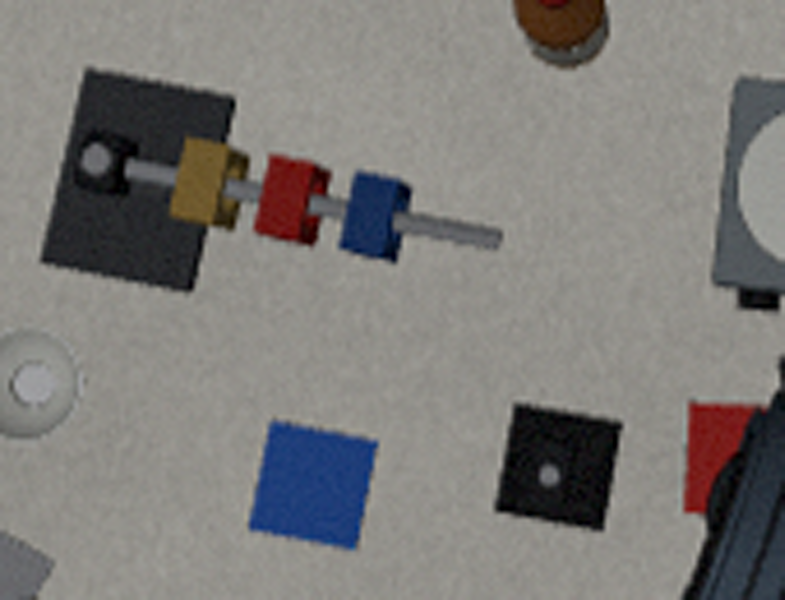

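View pics/p1s.png

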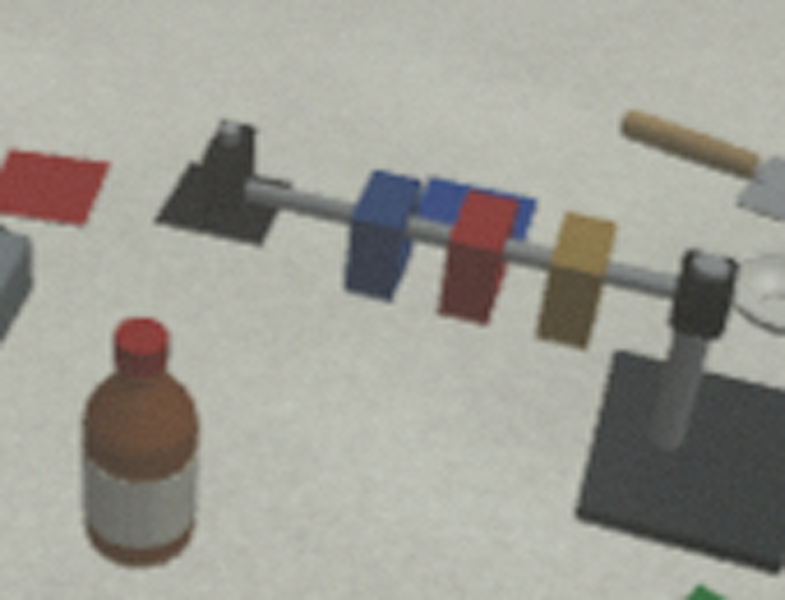

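```bash
python3 - <<'E' 2>/dev/null
from h import *
T=lambda c,r:(150+(r+.5)/4.615-.5,120+(c+.5)/4.615-.5)
S=lambda c,r:(150+(r+.5)/4.615-.5,230+(c+.5)/4.615-.5)
print(atz('top',T(549,475),.056),atz('scene',S(230,130),.056)); print('mat',atz('top',T(559,466),.002))
print(atz('scene',S(256,190),.11),atz('top',T(500,239),.11))
E
```

```text
[0.4439 0.0258 0.056 ] [0.4499 0.0275 0.056 ]
mat [0.4466 0.0236 0.002 ]
[0.5845 0.0567 0.11  ] [0.582  0.0499 0.11  ]
```

```bash
cat >> h.py <<'E'
MAT.update(blue=(.4332,.185),red=(.4553,-.0905),hot=(.6155,-.1405))
BAR=.110
def takeoff(s,hang):
    c=BAR-hang
    e=status.get_state()['eef_pos']; go(e[:2],.2,.3); go(bar(s),.2,.3); go(bar(s),c+.025,.25)
    if go(bar(s),c,.08,6): st('TOUCH'); raise SystemExit
    bot.gripper_to(.035); st('grip')
    if go(bar(s),BAR,.04,15): st('LIFT HIT'); raise SystemExit
    st('lift')
    if go(bar(-.04),BAR,.15,10): st('SLIDE HIT'); raise SystemExit
    st('out')
E
python3 - <<'E' 2>/dev/null
from h import *
takeoff(.075,.009); place(MAT['blue'],.026)
takeoff(.125,.009); place(MAT['red'],.026)
go([.42,-.2],.2,.3)
snap("top","p2.png",(150,300,100,330)); snap("scene","p2s.png",(130,280,190,400)); st()
E
```

```text
grip 13.52 [0.5961 0.1246 0.0867] F [-0.2318 -0.0994  2.1807] open 0.0454
lift 13.89 [0.596  0.1245 0.0952] F [ 0.2816  0.0102 -1.2606] open 0.0455
out 14.81 [0.5732 0.0123 0.095 ] F [ 0.4099 -0.309  -1.359 ] open 0.0455
down True 17.06 [0.4347 0.1854 0.0117] F [ 0.0762 -0.0453  3.9468] open 0.0454
grip 20.57 [0.6061 0.1736 0.0867] F [-0.4616  0.0331  2.3034] open 0.0453
lift 20.94 [0.606  0.1736 0.0953] F [-0.1324  0.1584 -0.2609] open 0.0455
out 22.19 [0.5732 0.0125 0.095 ] F [-0.17    0.0972 -0.7526] open 0.0453
down True 24.18 [ 0.4567 -0.091   0.0117] F [-0.135  -0.8113  3.085 ] open 0.0454
 25.94 [ 0.4192 -0.1986  0.1829] F [ 0.118  -0.5305 -0.0808] open 0.0847
```

View pics/p2.png

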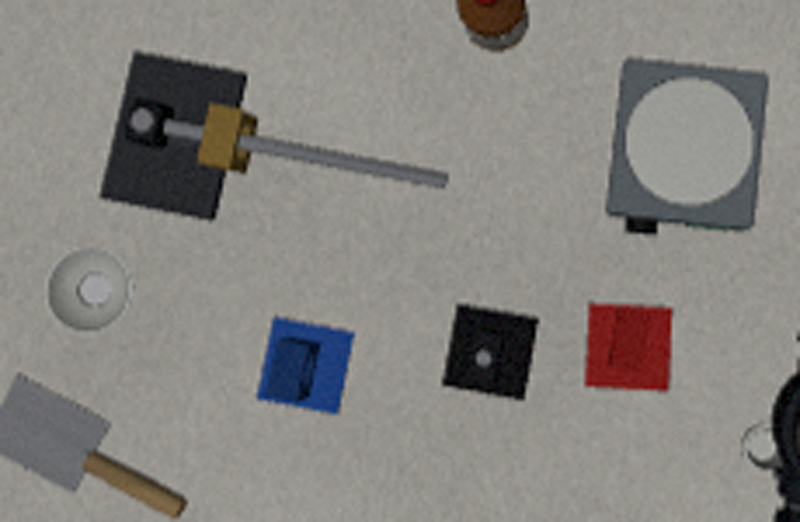

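View pics/p2s.png

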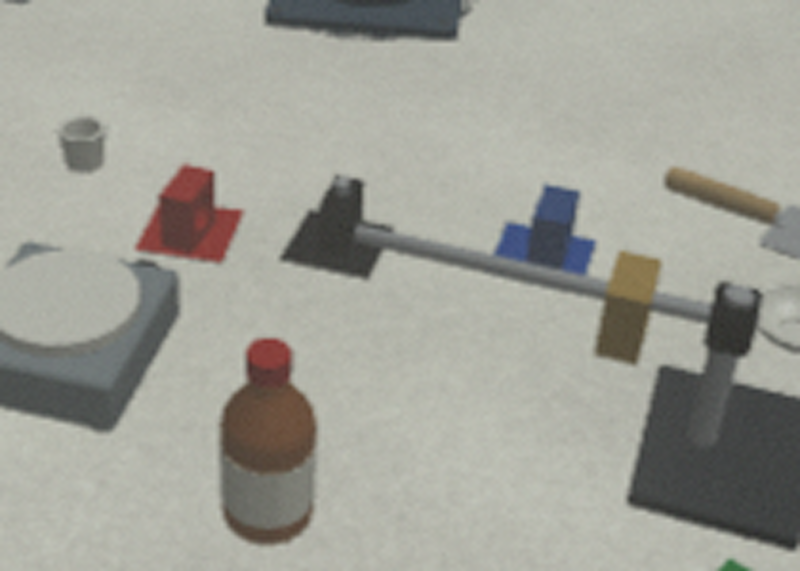

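All three stand upright on their mats. The white top's centre is at crop (690,141). Next: brass.

```bash
python3 - <<'E' 2>/dev/null
from h import *
h=atz('top',(190.6,298.5),.06); print(h)
takeoff(.175,.009); place(h[:2],.084)
go([.42,-.2],.2,.3)
snap("top","p3.png",(150,300,100,330)); snap("scene","p3s.png",(130,280,150,360)); st()
E
```

```text
[ 0.6148 -0.1431  0.06  ]
grip 29.24 [0.6159 0.2227 0.0867] F [-0.4017 -0.7426  1.6304] open 0.0456
lift 29.62 [0.6155 0.2225 0.0948] F [ 0.3891 -0.359  -2.8764] open 0.0453
out 31.2 [0.5732 0.0125 0.095 ] F [-0.3338  0.6378 -3.2625] open 0.0451
down True 33.31 [ 0.616  -0.1435  0.0698] F [ 0.3283 -1.367   4.8936] open 0.0455
 35.27 [ 0.4209 -0.1995  0.1841] F [0.2443 1.0073 0.1747] open 0.0851
```

View pics/p3.png

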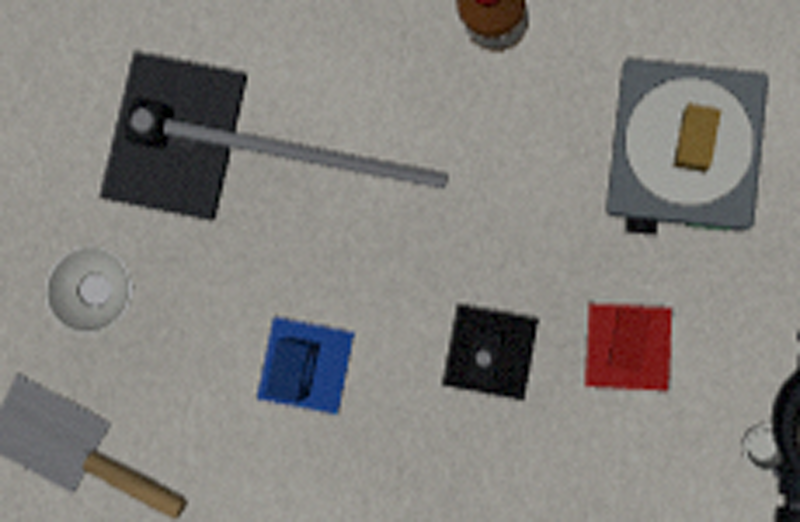

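View pics/p3s.png

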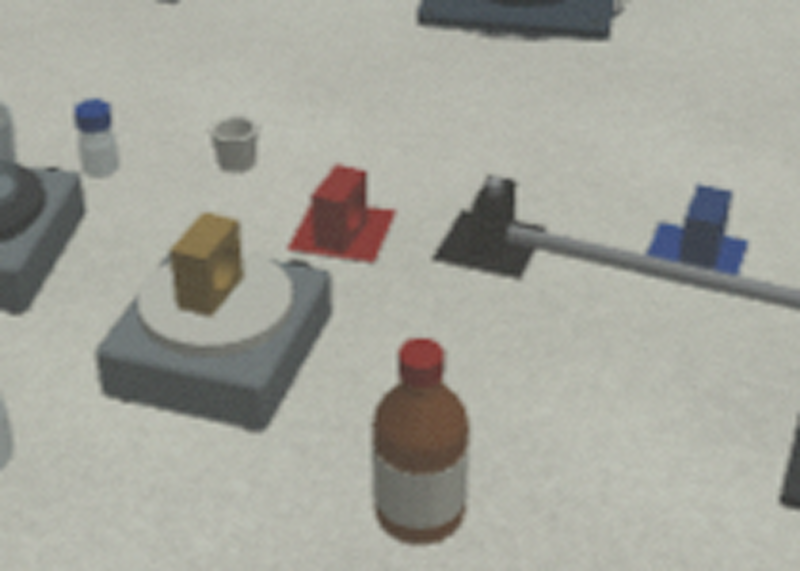

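Brass stands upright, centred on the white top (crop 698,137). Now red goes back, then blue.

```bash
cat >> h.py <<'E'
def pick(xy,zc,hclose=.035):
    e=status.get_state()['eef_pos']; go(e[:2],.2,.3); go(xy,.2,.3); go(xy,zc+.03,.25)
    if go(xy,zc+.0005,.08,6): st('TOUCH pick'); raise SystemExit
    bot.gripper_to(hclose); st('grip'); go(xy,.16,.25)
def thread(s,hang):
    go(bar(-.045),.16,.25); go(bar(-.045),BAR,.15); bot.pause(.2); st('ready')
    if go(bar(s),BAR,.1,10): st('SLIDE HIT'); raise SystemExit
    st('in'); r=go(bar(s),BAR-hang-.0005,.03,5); st('lowered %s'%r)
    bot.gripper_to(.085); go(bar(s),.2,.2); st('off')
E
python3 - <<'E' 2>/dev/null
from h import *
pick(MAT['red'],.026); thread(.125,.009)
go([.42,-.2],.2,.3)
snap("top","p4.png",(150,300,100,330)); snap("scene","p4s.png",(130,280,200,410)); st()
E
```

```text
grip 37.73 [ 0.4561 -0.0908  0.0123] F [ 0.278  -0.8266  2.5056] open 0.0454
ready 39.86 [0.5732 0.0065 0.0968] F [-0.5945 -0.1389 -1.3526] open 0.0453
in 41.71 [0.6057 0.173  0.0951] F [ 0.2899  0.478  -0.1299] open 0.0454
lowered True 42.03 [0.6062 0.1733 0.0872] F [-0.6117  0.3878  3.6604] open 0.0458
off 43.15 [0.6055 0.1735 0.1843] F [ 0.4938  0.1374 -0.9944] open 0.0852
 44.79 [ 0.4204 -0.199   0.1848] F [-0.6983  0.24   -0.4955] open 0.0853
```

View pics/p4.png

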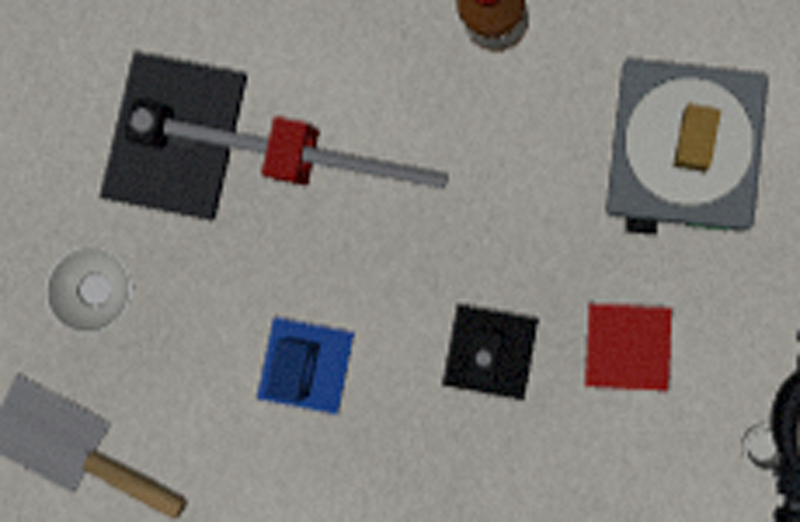

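View pics/p4s.png

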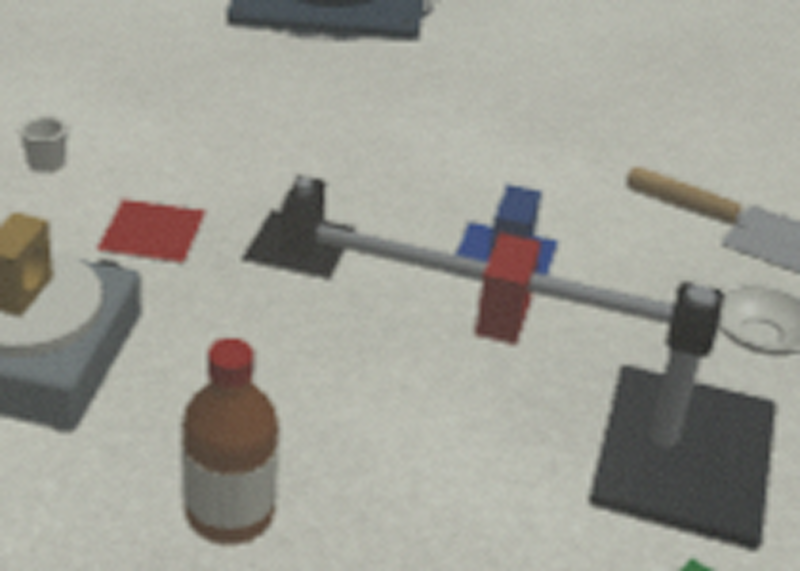

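Red hangs at its old place (crop 290,150). Now blue.

```bash
python3 - <<'E' 2>/dev/null
from h import *
pick(MAT['blue'],.026); thread(.075,.009)
go([.42,-.2],.2,.3)
snap("top","p5.png",(150,280,120,290)); st()
E
```

```text
grip 48.16 [0.434  0.1852 0.0123] F [0.9872 0.4287 2.081 ] open 0.0454
ready 50.58 [0.5732 0.007  0.0968] F [-0.3684 -1.0842 -1.4677] open 0.0452
in 51.92 [0.5958 0.1239 0.095 ] F [ 0.1832 -0.8939 -1.3144] open 0.0455
lowered True 52.25 [0.5963 0.1241 0.0872] F [-0.2193  0.0535  4.5038] open 0.0449
off 53.38 [0.5956 0.1245 0.1842] F [-0.5879 -0.5437  0.3002] open 0.085
 54.81 [ 0.4203 -0.199   0.1847] F [-0.2565 -0.0988 -0.6081] open 0.0854
```

View pics/p5.png

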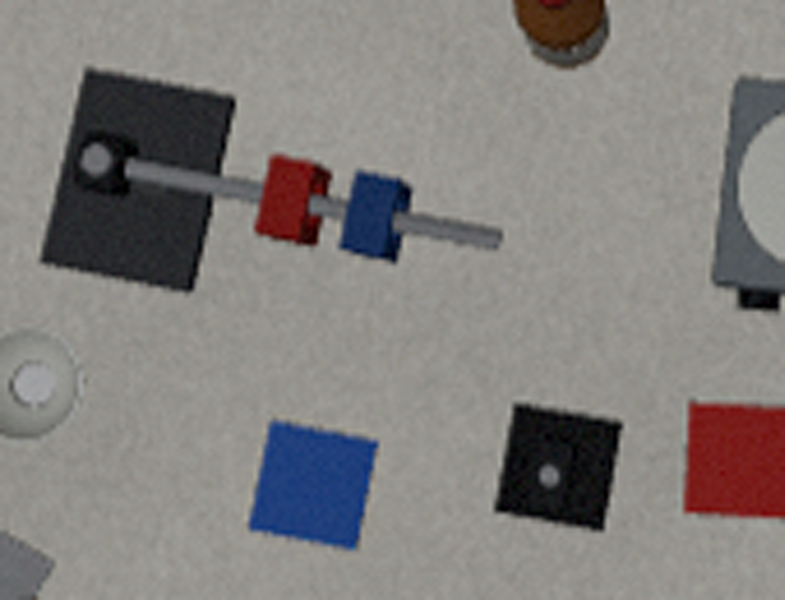

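Red and blue match the first picture pixel for pixel (crop 290,200 and 375,216). Now the collar.

```bash
python3 - <<'E' 2>/dev/null
from h import *
pick(MAT['black'],.025,.03); thread(.025,.007)
go([.42,-.2],.2,.3)
snap("top","p6.png",(150,280,120,290)); snap("scene","p6s.png",(130,280,120,420)); st()
E
```

```text
grip 57.7 [0.4437 0.0264 0.0112] F [0.4288 0.004  2.2801] open 0.0395
ready 59.75 [0.5731 0.0068 0.0968] F [ 0.1763  0.1136 -0.5585] open 0.0396
in 60.6 [0.5859 0.0753 0.0949] F [-0.4428  0.3442  0.0632] open 0.0392
lowered True 60.88 [0.5865 0.0749 0.0891] F [-0.3359  0.0935  3.5488] open 0.0394
off 62.03 [0.5858 0.0755 0.1844] F [-0.4395 -1.489  -0.8775] open 0.085
 63.36 [ 0.4205 -0.1989  0.1847] F [ 0.1257 -0.7691 -0.5797] open 0.0846
```

View pics/p6.png

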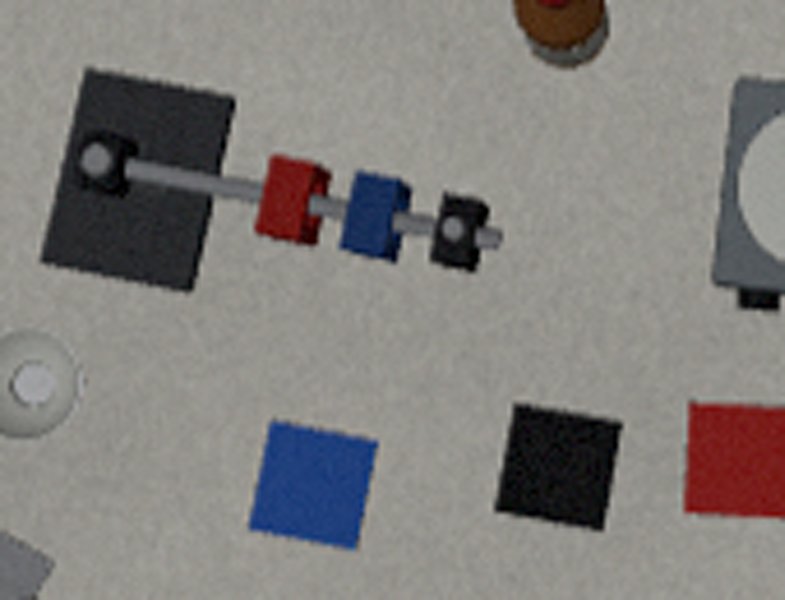

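View pics/p6s.png

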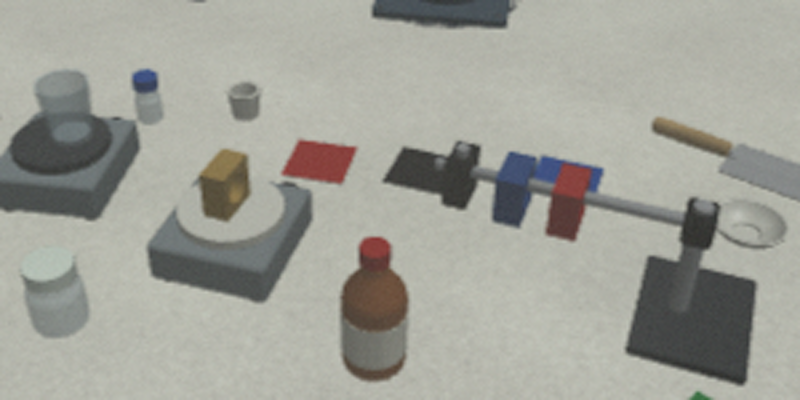

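All hang as at the start (collar's screw at crop 453,229, as before), brass is upright on the plate, and the beaker stands in place. Handing in.

```bash
python3 - <<'E' 2>/dev/null
from h import *
bot.pause(.5); print(bot.job_done()); st()
E
```

```text
the job is handed in; nothing more can be done
None
the job is handed in; nothing more can be done
```

The job is done and handed in at about 64 s of the 147 s allowed; no verdict was reported. I parked the collar on the black mat, then blue and red on their mats, and set the brass block on the white hotplate. Then I threaded red, blue and the collar back on the bar, in that order.

- **Bar:** in the last top picture, red, blue and the collar sit at the same pixels as at the start.
- **Brass block:** it stands upright near the middle of the white top.
- **Beaker:** it stands in place; I judged this by eye in the last scene picture.
- **Robot:** the gripper was open and clear of everything, and logged tool forces stayed below about 5 N.

- **Disagreements:** bar and hotplate positions from the scene camera differed from the top camera by up to about 8 mm. The top camera matched the arm's own reading of the parked collar to within 1 mm, so I used that one. The network also marked the green look-alike block as the red one; I sorted that out from the picture.
- **Placing:** the collar stood about 4–5 mm off the middle of its mat, inside the 20 mm allowed.

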